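# Park the green-capped vial in the gate of a sprung vial checker

### The job

Bring the green-capped vial into the optical gate of the vial checker: with the fingertips push the red pad of the slide that carries it straight in until the slide is past its stop pin, then ease it back gently, never letting it snap, until the sprung slide comes to rest caught on the pin at its middle position, and move clear. Push only on that red pad: grip nothing, and do not touch the vials, the rest of the slides or the stop pins; the slide with the blue-capped vial stays home and the other things on the desk stay where they are.

Things in the scene. Friction and masses are not known exactly. Their poses are not given: they have to be found in the camera images.
- checker: two-lane vial checker fixed to the desk: white base plate 290 x 184 x 12 mm, aluminium rails, black optical gate posts (top 48 mm above the desk) and, towards the back, a bridge (top 70 mm) with a sprung stop pin over each lane. Origin under the centre of the plate, on the desk; its x axis (level) is the direction in which the slides are pushed, y to the left when looking that way, z up. Lane centres at y = +42 mm (left) and -42 mm (right)
- pad_left (a point): centre of the front face of the left (+y) lane's red push pad, which travels with the slide. Pad 50 mm wide (along y), 6 mm thick, upright, from 15 to 61 mm above the desk; this point is 40 mm up and at home 88 mm before the checker's origin. Before the pad only the 12 mm plate lies (57 mm of it at home), then the bare desk
- travel_left (a joint): travel of the left slide in m: 0 home (front), grows as the pad is pushed along the checker's +x, end stop 0.060. A spring pushes it home with 3 N at 0 to 6.6 N at 0.060; lifting the pin adds about 1.5 N on the way in between 0.008 and 0.035, and the slide is lightly damped (10 N per m/s); set free it snaps back. Above about 0.037 the pin has dropped behind the slide's tooth: let go there, it comes back only to 0.035 and rests on the pin. Let go earlier, it goes home
- pocket_left (a point): floor of the vial pocket of the left slide (13.5 mm bore, 20 mm deep, floor 22 mm above the desk), which travels with the slide, 43 mm behind the pad's front face; at 0.035 it stands between the gate posts
- slide_left: the left slide: the red pad and, behind it, a black back plate (50 mm wide, 8 mm thick, top 57 mm above the desk), black vial block (top 42 mm), aluminium deck, brass tooth. Only the red pad may be touched. Origin on the desk on the lane's centre line, at home level with the checker's origin
- lift_left (a joint): lift of the left lane's sprung stop pin in m: 0 down, rides up to about 0.007 on the tooth of the passing slide and drops by itself behind it
- pin_left: the left stop pin with its black knob (19 mm across, yellow ring, top 84 mm above the desk when down), on the lane's centre line, 168 mm behind the home position of the pad's front face. Not to be touched; origin on the pin's axis at the pin's lower tip, 21 mm above the desk when down
- pad_right (a point): centre of the front face of the right (-y) lane's red push pad, which travels with the slide. Pad 50 mm wide (along y), 6 mm thick, upright, from 15 to 61 mm above the desk; this point is 40 mm up and at home 88 mm before the checker's origin. Before the pad only the 12 mm plate lies (57 mm of it at home), then the bare desk
- travel_right (a joint): travel of the right slide in m: 0 home (front), grows as the pad is pushed along the checker's +x, end stop 0.060. A spring pushes it home with 3 N at 0 to 6.6 N at 0.060; lifting the pin adds about 1.5 N on the way in between 0.008 and 0.035, and the slide is lightly damped (10 N per m/s); set free it snaps back. Above about 0.037 the pin has dropped behind the slide's tooth: let go there, it comes back only to 0.035 and rests on the pin. Let go earlier, it goes home
- pocket_right (a point): floor of the vial pocket of the right slide (13.5 mm bore, 20 mm deep, floor 22 mm above the desk), which travels with the slide, 43 mm behind the pad's front face; at 0.035 it stands between the gate posts
- slide_right: the right slide: the red pad and, behind it, a black back plate (50 mm wide, 8 mm thick, top 57 mm above the desk), black vial block (top 42 mm), aluminium deck, brass tooth. Only the red pad may be touched. Origin on the desk on the lane's centre line, at home level with the checker's origin
- lift_right (a joint): lift of the right lane's sprung stop pin in m: 0 down, rides up to about 0.007 on the tooth of the passing slide and drops by itself behind it
- pin_right: the right stop pin with its black knob (19 mm across, yellow ring, top 84 mm above the desk when down), on the lane's centre line, 168 mm behind the home position of the pad's front face. Not to be touched; origin on the pin's axis at the pin's lower tip, 21 mm above the desk when down
- vial_green_mid (a point): centre of the green-capped glass vial (12 mm across, 34 mm tall, 14 g), loose in the pocket of one of the two slides, top 56 mm above the desk; which lane it is in differs from start to start
- vial_green: the green-capped vial itself; origin at the centre of its foot, z up along it
- vial_blue_mid (a point): centre of the blue-capped glass vial (12 mm across, 34 mm tall, 14 g), loose in the pocket of one of the two slides, top 56 mm above the desk; which lane it is in differs from start to start
- vial_blue: the blue-capped vial itself; origin at the centre of its foot, z up along it
- bottle: bystander: white plastic screw-cap bottle, blue cap, 58 mm wide, 123 mm tall; origin under its centre
- flask: bystander: glass conical flask, 78 mm wide, 135 mm tall; origin under its centre
- beaker: bystander: glass beaker, 72 mm wide, 90 mm tall; origin under its centre
- tip_box: bystander: blue pipette tip box with clear lid, 92 x 122 x 81 mm; origin under its centre
- dish: bystander: round white dish, 90 mm wide, 14 mm tall; origin under its centre
- pen: bystander: red and white marker pen lying down, 17 x 135 x 16 mm; origin under its centre

How it is judged:
On the way:
1. the slide that carries the green-capped vial is pushed in past its stop pin (beyond 36.5 mm) (((horizontal distance between vial_green_mid and pocket_left below 0.006 m and value of joint travel_left above 0.0365 m) or (horizontal distance between vial_green_mid and pocket_right below 0.006 m and value of joint travel_right above 0.0365 m))), for 0.05 s.
At the end, for the whole second after the job is handed in: The slide carrying the green-capped vial rests caught on its stop pin at 32 to 39 mm of travel, still, with the pin fully down; the other slide is home (under 4 mm); both vials stand upright (within 0.2 rad) in the pockets of their slides, at rest (((horizontal distance between vial_green_mid and pocket_left below 0.006 m and value of joint travel_left between 0.032 and 0.039 m and velocity of joint travel_left between -0.01 and 0.01 m/s and value of joint each of lift_left, lift_right below 0.002 m and value of joint travel_right below 0.004 m and angle between each of vial_green, vial_blue's own z axis and vertical below 0.2 rad and z of vial_green_mid in the frame of checker between 0.034 and 0.044 m and linear speed of each of vial_green, vial_blue below 0.03 m/s and z of vial_blue_mid in the frame of checker between 0.034 and 0.044 m and horizontal distance between vial_blue_mid and pocket_right below 0.006 m) or (horizontal distance between vial_green_mid and pocket_right below 0.006 m and value of joint travel_right between 0.032 and 0.039 m and velocity of joint travel_right between -0.01 and 0.01 m/s and value of joint each of lift_right, lift_left below 0.002 m and value of joint travel_left below 0.004 m and angle between each of vial_green, vial_blue's own z axis and vertical below 0.2 rad and z of vial_green_mid in the frame of checker between 0.034 and 0.044 m and linear speed of each of vial_green, vial_blue below 0.03 m/s and z of vial_blue_mid in the frame of checker between 0.034 and 0.044 m and horizontal distance between vial_blue_mid and pocket_left below 0.006 m))); the robot touches nothing.
It fails at once if a vial is touched by the robot, or lifted out of its slide (z of any of vial_green_mid, vial_blue_mid in the frame of checker above 0.047 m or contact force between any of the fingers, the arm and vial_green above 0.3 N or contact force between any of the fingers, the arm and vial_blue above 0.3 N).
It fails at once if the robot touches a slide anywhere but on its red pad, or grips it, or touches a stop pin's knob (contact force between any of the fingers, the arm and pin_left above 0.5 N or contact force between any of the fingers, the arm and pin_right above 0.5 N or (contact force between any of the fingers, the arm and slide_left_c1 above 0.5 N or contact force between any of the fingers, the arm and slide_left_c2 above 0.5 N or contact force between any of the fingers, the arm and slide_left_c12 above 0.5 N or contact force between any of the fingers, the arm and slide_left_c13 above 0.5 N or contact force between any of the fingers, the arm and slide_left_c14 above 0.5 N or contact force between any of the fingers, the arm and slide_left_c15 above 0.5 N) or (contact force between any of the fingers, the arm and slide_right_c1 above 0.5 N or contact force between any of the fingers, the arm and slide_right_c2 above 0.5 N or contact force between any of the fingers, the arm and slide_right_c12 above 0.5 N or contact force between any of the fingers, the arm and slide_right_c13 above 0.5 N or contact force between any of the fingers, the arm and slide_right_c14 above 0.5 N or contact force between any of the fingers, the arm and slide_right_c15 above 0.5 N)).
It fails at once if the slide snaps back (faster than 0.25 m/s) instead of being eased back (velocity of joint any of travel_left, travel_right below -0.25 m/s).
It fails at once if the slide with the blue-capped vial is pushed (more than 6 mm) ((horizontal distance between vial_blue_mid and pocket_left below 0.006 m and value of joint travel_left above 0.006 m) or (horizontal distance between vial_blue_mid and pocket_right below 0.006 m and value of joint travel_right above 0.006 m)).
It fails at once if a bystander is pushed away (30 mm) or tipped over (distance of any of bottle, flask, beaker, tip_box, dish, pen from where it was at the start of the episode above 0.03 m or angle between any of bottle, flask, beaker, tip_box, dish's own z axis and vertical above 0.5 rad).
It also fails if it takes over 38 s, if anything falls off the work surface, if the arm or the gripper's body presses on something with over 40 N, if the wrist force passes 120 N, or if a joint passes its speed limit or range.

### The arm

A 7-joint arm with a two-finger parallel gripper is mounted at the origin on a cart in front of the work surface, level with it; the furniture and walls round the work are solid. World frame = base frame: x ahead of the robot, y to its left, z up, the work surface at z = 0. Lengths are in m, angles in rad, forces in N, time in s.
With the tool pointing down it reaches from about 0.375 to 0.925 m from the base axis. Payload 3.1 kg.
Tool frame: the origin (TCP) lies between the finger pads; the fingertips stand 19 mm ahead of it and the grasp point (between the pads) is the TCP; z points along the fingers, y is the line along which they close (so a half turn about z gives the same grasp; the last joint's range is limited). The gripper opens to 85 mm and grips with 20 to 120 N. Pads are 22 mm wide; open, the fingers measure 114 mm over their backs; the gripper's body (76 mm by 85 mm) begins 54 mm behind the grasp point. The pads swing forward as they close: fully open they stand 13 mm farther back than shut.
Start: joints at [-1.335, 0.383, 0.044, 1.598, -0.018, 1.161, -0.05], TCP at [0.213, 0.614, 0.25] pointing down, gripper open.
Joint ranges: [-2.61, 2.61], [-0.41, 2.15], [-1.48, 1.57], [0, 2.5], [-1.57, 4.71], [0.05, 1.97], [-2.85, 2.85]. Speed limits (rad/s): [2.79, 2.79, 3.14, 3.14, 3.14, 3.14, 3.14].

### API

Orientations are given as a unit quaternion [x, y, z, w].
In Python, from bench import move_ptp, movel, move_j, move_gripper, pause, inverse_kinematics, read_camera, camera_params, MotionError, sign_off, look_for, tip_of, read_time_s, read_qpos, read_joint_vel, read_effort, read_eef_pos, read_tcp_rot, read_ft_force, read_ft_torque, read_finger_gap, read_grasp_force gives the robot as it stands. Calls block until the motion is done:
- move_ptp(position, orientation): joint-space move of the TCP to a pose.
- movel(position, orientation=None, speed=0.15): straight line of the TCP; orientation=None keeps the orientation; speed is the mean speed in m/s.
- move_j(angles): joint-space move.
- move_gripper(opening, effort=None): finger opening in m; effort is the grip in N (None keeps the last); returns when the fingers have stopped.
- pause(seconds).
- inverse_kinematics(position, orientation): joint angles nearest the present ones, or None.
- read_camera(name): name is "scene" or "top" or "wrist"; returns the picture (400x640x3 uint8, red, green, blue); there is no depth.
- camera_params(name): a dict with "K" (3x3 intrinsics, pixels), "camera_from_world" (4x4, takes a point from world to camera coordinates). Camera axes: x right, y down, z forward; pixel columns grow to the right and rows downward; lengths in m; the calibration is good to about 2 mm. A picture is of the moment at which its call begins: read the wrist's pose just before it. camera_params takes no time and is no camera call; for the wrist camera it gives the pose at the moment of the call.
A pose or a line that the arm cannot do raises MotionError and nothing moves.
- sign_off(): hands the job in; it is judged then, once.
Trained networks look in the newest picture that a camera, given by its name, has taken for a name from the list of things; names that differ only in an ending like _2 or _b are one class to them, and where a whole thing is asked for, a point or a joint stands for the part that bears it (a point fixed in the world has none). Each returns a list of dicts, best first, with "confidence" (0 to 1); they miss things now and then, are a little off and sometimes report something else, mostly with a low value. They report only what shows in the picture. A call takes as long as a camera call.
- look_for(camera, name): "at" ([column, row] in pixels, amid what is visible of it).
- tip_of(camera, name): "at" ([column, row] in pixels: a listed point, or the origin of a listed thing).
Readings, each from a call of its own:
- read_time_s(): time.
- read_qpos(): joint angles.
- read_joint_vel(): joint speeds.
- read_effort(): joint torques, N m.
- read_eef_pos(): TCP position.
- read_tcp_rot(): TCP orientation.
- read_ft_force(): force on the tool from outside, world axes, zero at the start.
- read_ft_torque(): the same for the moment, N m.
- read_finger_gap(): finger opening in m.
- read_grasp_force(): force on a finger pad.
Only numpy, scipy, OpenCV 4.12 (cv2) and the standard library are available. Lean on these libraries where they do the work, as an engineer would, in place of code of your own. Each camera call takes 0.05 s, during which the arm holds its last target. There are 200 camera calls.

## Working session

There is one attempt and no reset: what is moved stays moved. The work goes in short steps, each a Python script; the robot and the scene stay as the last script left them, time stands still between calls to the robot, and variables do not carry over. Pictures are saved under pics/ and viewed, at most 10 in all, crops included, and the job is handed in when it is done.

```bash
mkdir -p pics
cat > h.py <<'E'
import numpy as np, cv2
from bench import *
def ray(cam,uv):
    p=camera_params(cam);K=np.array(p["K"]);T=np.array(p["camera_from_world"])
    R=T[:3,:3];c=-R.T@T[:3,3]
    d=R.T@np.linalg.inv(K)@np.array([uv[0],uv[1],1.]);return c,d
def atz(cam,uv,z):
    c,d=ray(cam,uv);return c+d*(z-c[2])/d[2]
def proj(cam,P):
    p=camera_params(cam);K=np.array(p["K"]);T=np.array(p["camera_from_world"])
    q=K@(T[:3,:3]@np.array(P)+T[:3,3]);return q[:2]/q[2]
def save(cam,n):
    im=np.array(read_camera(cam));cv2.imwrite(f"pics/{n}.png",im[:,:,::-1]);return im
E
python3 - <<'E'
from h import *
Z=dict(checker=0,pad_left=.04,pad_right=.04,pin_left=.021,pin_right=.021,vial_green_mid=.039,vial_blue_mid=.039,pocket_left=.022,pocket_right=.022,bottle=0,flask=0,beaker=0,tip_box=0,dish=0,pen=0)
for cam in("top","scene"):
    save(cam,cam+"0")
    for n,z in Z.items():
        for r in tip_of(cam,n)[:2]:
            print(cam,n,np.round(r["at"],1),round(r["confidence"],2),atz(cam,r["at"],z).round(4))
print(read_time_s(),read_eef_pos(),read_tcp_rot())
E
```

```text
top checker [308.1 197.8] 0.78 [ 0.5448 -0.0244  0.    ]
top checker [219.1 257. ] 0.37 [0.3665 0.2268 0.    ]
top pad_left [280.7 217.7] 0.9 [0.4798 0.0504 0.04  ]
top pad_right [313.5 226.7] 0.74 [ 0.4565 -0.0425  0.04  ]
top pin_left [304.4 169.3] 0.46 [ 0.6254 -0.0119  0.021 ]
top pin_left [308.9 200.2] 0.3 [ 0.5344 -0.0273  0.021 ]
top pin_right [328.  180.2] 0.56 [ 0.5946 -0.0814  0.021 ]
top pocket_left [288.2 202.7] 0.71 [0.5256 0.032  0.022 ]
top pocket_right [315.7 215. ] 0.93 [ 0.4918 -0.0479  0.022 ]
top pocket_right [453.5 249.9] 0.53 [ 0.4014 -0.4403  0.022 ]
top bottle [418.8 176.5] 0.91 [ 0.6165 -0.3514  0.    ]
top bottle [411.9 222.8] 0.23 [ 0.478 -0.329  0.   ]
top flask [411.3 221.1] 0.79 [ 0.483  -0.3273  0.    ]
top beaker [178.7 242.3] 0.58 [0.4059 0.3459 0.    ]
top tip_box [184.5 178.4] 0.69 [0.5944 0.3429 0.    ]
top dish [451.5 250.7] 0.82 [ 0.3998 -0.4422  0.    ]
top pen [220.9 259.1] 0.83 [0.3607 0.2213 0.    ]
scene checker [322.4 218.3] 0.74 [ 0.5391 -0.0215  0.    ]
scene checker [302.5 206.8] 0.61 [0.5474 0.0775 0.    ]
scene pad_left [292.3 205.9] 0
[... 429 characters left out ...]
[0.5183 0.043  0.022 ]
scene pocket_left [323.8 218.1] 0.38 [ 0.5153 -0.0507  0.022 ]
scene pocket_right [313.9 220.9] 0.76 [ 0.4822 -0.0415  0.022 ]
scene bottle [425.5 253. ] 0.74 [ 0.6019 -0.3594  0.    ]
scene flask [385.3 268.3] 0.77 [ 0.466  -0.3252  0.    ]
scene beaker [216.7 193.6] 0.58 [0.4055 0.355  0.    ]
scene tip_box [263.6 175.3] 0.56 [0.6153 0.3588 0.    ]
scene tip_box [424.  253.3] 0.26 [ 0.5977 -0.3573  0.    ]
scene dish [402.2 299.2] 0.73 [ 0.3941 -0.4322  0.    ]
scene dish [304.7 217.6] 0.46 [0.5032 0.0208 0.    ]
scene pen [226.3 209.6] 0.66 [0.3612 0.2371 0.    ]
1.6 [0.21292796 0.61415275 0.25028649] [ 1.66065784e-01  9.86114676e-01  2.32585790e-05 -1.28038025e-05]
```

Run:
```python
import cv2,numpy as np
a=cv2.imread("pics/top0.png")[130:270,240:380];b=cv2.imread("pics/scene0.png")[150:290,250:390]
cv2.imwrite("pics/c0.png",np.hstack([cv2.resize(x,(400,400),interpolation=cv2.INTER_CUBIC) for x in(a,b)]))
```

```text
(no output)
```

View pics/c0.png

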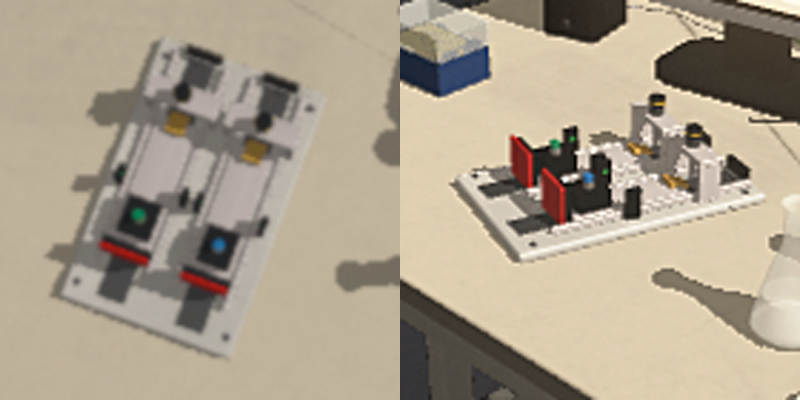

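View pics/scene0.png

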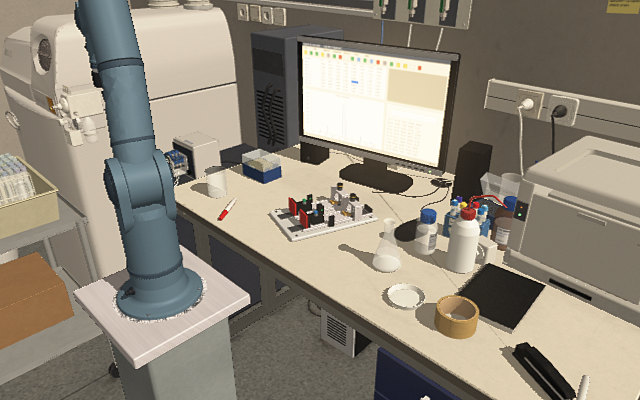

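```bash
cat >> h.py <<'E'
def quat(psi):
    a=(np.pi+psi)/2;return [np.cos(a),np.sin(a),0,0]
E
python3 - <<'E'
from h import *
from scipy.optimize import least_squares
s=.35;o=np.array([240,130])
obs=[]
for uv,P in [((165,38),(.145,.092,.012)),((326,95),(.145,-.092,.012)),((228,357),(-.145,-.092,.012)),((62,295),(-.145,.092,.012))]:
    obs.append(("top",np.array(uv)*s+o,P))
for cam,uv,y in[("top",(280.7,217.7),.042),("top",(313.5,226.7),-.042),("scene",(292.3,205.9),.042),("scene",(303.3,216.0),-.042)]:
    obs.append((cam,np.array(uv),(-.088,y,.04)))
obs.append(("top",np.array((288.7,204.9)),(-.045,.042,.056)))
obs.append(("top",np.array((316.6,215.9)),(-.045,-.042,.056)))
s2=np.array([250,150])
for uv,P in [((455,180),(-.145,.092,.012)),((521,260),(-.145,-.092,.012)),((765,197),(.145,-.092,.012))]:
    obs.append(("scene",(np.array(uv)-[400,0])*s+s2,P))
def w(v,P):
    c,si=np.cos(v[2]),np.sin(v[2]);return [v[0]+c*P[0]-si*P[1],v[1]+si*P[0]+c*P[1],P[2]]
f=lambda v:np.concatenate([proj(c,w(v,P))-uv for c,uv,P in obs])
r=least_squares(f,[.55,-.02,-.37],loss="soft_l1")
print(r.x,np.degrees(r.x[2]));print(f(r.x).reshape(-1,2).round(1).tolist())
v=r.x;np.save("v.npy",v);print("pad",w(v,(-.088,.042,.04)))
q=quat(v[2])
move_gripper(0.0)
move_ptp(w(v,(-.165,.042,.20)),q)
print(read_time_s(),read_eef_pos(),read_finger_gap(),read_ft_force())
save("wrist","w1");
for n in("pad_left","pad_right","pocket_left","vial_green_mid"):
    print(n,[(np.round(x["at"],1),round(x["confidence"],2)) for x in tip_of("wrist",n)[:2]])
for n,P in dict(pl=(-.088,.042,.04),pr=(-.088,-.042,.04),vg=(-.045,.042,.056)).items(): print(n,proj("wrist",w(v,P)))
E
```

```text
[ 0.54294619 -0.02508762 -0.34016186] -19.489839094248012
[[-0.9, -1.4], [0.8, 0.1], [0.4, 1.2], [-1.5, -0.1], [2.3, 2.1], [-2.6, 3.7], [0.2, 1.1], [0.3, 3.2], [-0.5, -0.1], [-0.3, -0.4], [0.5, -1.3], [0.2, -1.0], [1.9, -0.8]]
pad [np.float64(0.4740013991557447), np.float64(0.0438661045094631), 0.04]
4.4417 [0.40193738 0.07066549 0.20036227] 0.00020082003483436564 [ 0.56958239  0.55395976 -0.13607325]
pad_left []
pad_right [(array([247.3, 252.8]), 0.79)]
pocket_left [(array([437.1, 101.8]), 0.58)]
vial_green_mid []
pl [318.30007789 255.18396155]
pr [243.52711748 255.20881861]
vg [318.30617114 296.98615667]
```

View pics/w1.png

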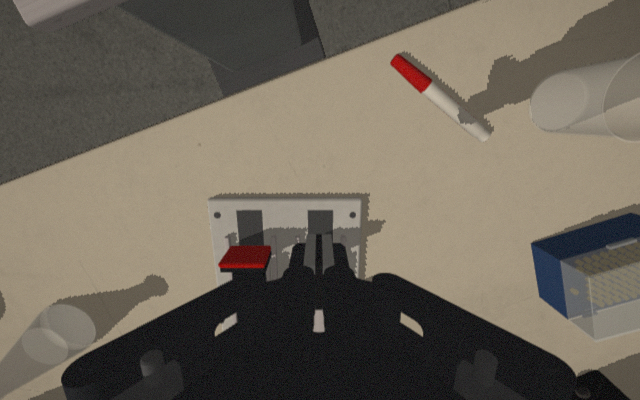

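The gripper hides the left pad. The plate's front corners show at about (209,198) and (366,194), the strip of the left lane at (320,222), in line with the fingers, and the right (blue) pad at (247,253).

```bash
cat >> h.py <<'E'
def w(v,P):
    c,si=np.cos(v[2]),np.sin(v[2]);return [v[0]+c*P[0]-si*P[1],v[1]+si*P[0]+c*P[1],P[2]]
E
python3 - <<'E'
from h import *
v=np.load("v.npy");im=cv2.imread("pics/w1.png")
for y in(.092,-.092): print(proj("wrist",w(v,(-.145,y,.012))))
# lowest red row span of right pad, top edge
m=(im[:,:,2].astype(int)>120)&(im[:,:,1]<60);m[:200]=0
ys,xs=np.nonzero(m);print(xs.min(),xs.max(),ys.min(),ys.max())
for y in(-.067,-.017):
  for z in(.061,.015): print(proj("wrist",w(v,(-.088,y,z))))
a=im[175:290,180:400];cv2.imwrite("pics/w1c.png",cv2.resize(a,None,fx=3.5,fy=3.5,interpolation=cv2.INTER_CUBIC))
E
```

```text
[361.24321304 199.53164796]
[203.09554678 199.54786806]
219 263 264 267
[214.58517646 264.60634304]
[228.17225119 245.50450369]
[262.17754182 264.58867691]
[269.51773424 245.49241672]
```

View pics/w1c.png

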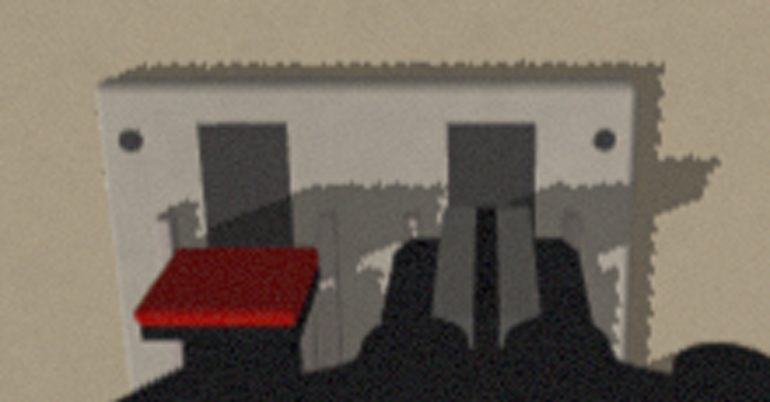

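The plate edge is level, so the yaw is right. The pad edges lie about 3 px towards +y of the prediction, so I shift +3 mm and start the approach.

Run:
```python
from h import *
v=np.load("v.npy");v[:2]+=.003*np.array([-np.sin(v[2]),np.cos(v[2])]);np.save("v.npy",v)
q=quat(v[2]);u=np.array([np.cos(v[2]),np.sin(v[2]),0])
movel(w(v,(-.165,.042,.05)),q,speed=.1)
movel(w(v,(-.115,.042,.05)),q,speed=.08)
pause(.2);f0=np.array(read_ft_force());print(read_time_s(),f0)
x=-.115
while x<-.085:
    x+=.002;movel(w(v,(x,.042,.05)),q,speed=.03)
    f=-(np.array(read_ft_force())-f0)@u;print(round(x,3),f.round(2))
    if f>2: break
print(read_time_s());save("top","t2");save("scene","s2");np.save("f0.npy",f0);np.save("x.npy",x)
```

```text
7.3167 [ 0.34235341 -0.13279054 -0.46732359]
-0.113 -0.26
-0.111 1.38
-0.109 1.2
-0.107 0.53
-0.105 -0.12
-0.103 0.65
-0.101 0.45
-0.099 3.66
9.3167
```

Run:
```python
import cv2,numpy as np
a=cv2.imread("pics/top0.png")*0+cv2.imread("pics/t2.png");a=a[150:270,240:360];b=cv2.imread("pics/s2.png")[150:270,250:370]
cv2.imwrite("pics/c2.png",np.hstack([cv2.resize(x,(400,400),interpolation=cv2.INTER_CUBIC) for x in(a,b)]))
```

```text
(no output)
```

View pics/c2.png

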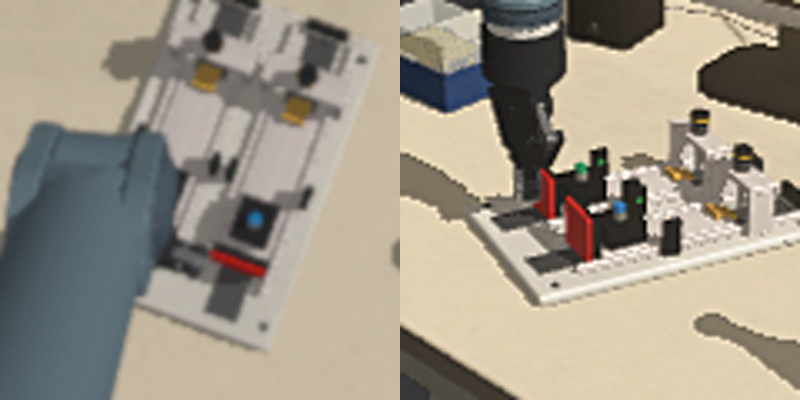

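The fingers stand against the left (green) red pad at crop (535,190), and the blue slide is untouched at (580,225). Now I push in about 46 mm and ease back.

```bash
python3 - <<'E'
from h import *
v=np.load("v.npy");f0=np.load("f0.npy");q=quat(v[2]);u=np.array([np.cos(v[2]),np.sin(v[2]),0])
def go(t,s):
    movel(w(v,(-.0995+t,.042,.05)),q,speed=s)
    p=(np.array(read_eef_pos())-w(v,(-.0995,.042,.05)))@u
    print(round(t,3),p.round(4),(-(np.array(read_ft_force())-f0)@u).round(2),round(read_time_s(),2))
for t in(.012,.025,.036,.046): go(t,.03)
pause(.2)
for t in(.043,.040,.038,.036,.034,.032,.030): go(t,.012)
pause(.2);save("scene","s3")
E
python3 - <<'E'
import cv2
cv2.imwrite("pics/c3.png",cv2.resize(cv2.imread("pics/s3.png")[150:270,250:390],None,fx=5,fy=5,interpolation=cv2.INTER_CUBIC))
E
```

```text
0.012 0.0119 3.92 9.95
0.025 0.0239 5.69 10.53
0.036 0.0354 4.78 11.05
0.046 0.0452 6.1 11.53
0.043 0.0419 5.15 12.13
0.04 0.039 6.64 12.53
0.038 0.037 5.14 12.85
0.036 0.0351 5.93 13.17
0.034 0.0342 4.34 13.48
0.032 0.0339 0.52 13.8
0.03 0.0304 1.02 14.12
```

View pics/c3.png

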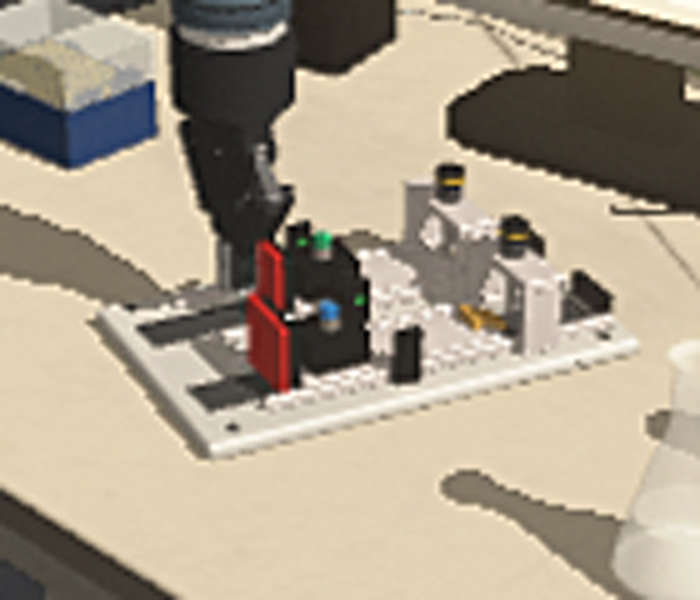

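The force fell to about zero at 34 mm. The picture shows the green slide caught between the gate posts (green cap at crop 322,243), its pin down, and a gap opening to the fingers at (235,260). I withdraw, check and hand in.

Run:
```python
from h import *
v=np.load("v.npy");q=quat(v[2])
movel(w(v,(-.0995+.015,.042,.05)),q,speed=.02)
movel(w(v,(-.165,.042,.05)),q,speed=.08)
movel(w(v,(-.165,.042,.20)),q,speed=.12)
pause(.5);save("scene","s4");print(read_time_s(),read_ft_force())
for n,P in dict(pocket_left=(-.045+.035,.042,.022),pad_left=(-.088+.035,.042,.04),pad_right=(-.088,-.042,.04)).items():
    print(n,[(np.round(x["at"],1),round(x["confidence"],2)) for x in tip_of("scene",n)[:2]],proj("scene",w(v,P)))
a=cv2.imread("pics/s4.png")[150:270,250:390];cv2.imwrite("pics/c4.png",cv2.resize(a,None,fx=5,fy=5,interpolation=cv2.INTER_CUBIC))
```

```text
18.375 [ 0.11716803 -0.2147039  -0.75269091]
pocket_left [(array([314.6, 202.3]), 0.56)] [315.00862566 206.55512421]
pad_left [(array([299.7, 204.1]), 0.64), (array([263.4, 174.8]), 0.52)] [302.49084917 204.27719862]
pad_right [(array([303.3, 218.1]), 0.73)] [303.20544937 218.74158595]
```

View pics/c4.png

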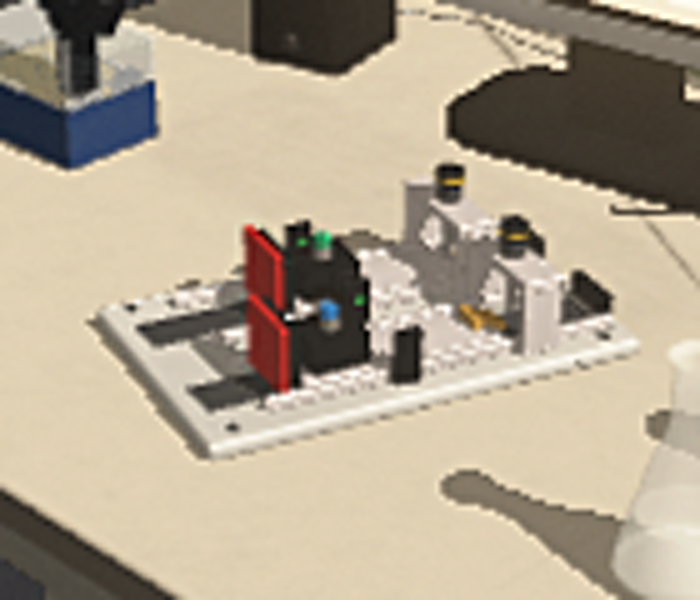

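The robot is clear. The green vial (322,243) is still at the gate, the blue slide is home, and both pins are down.

```bash
python3 -c "
from bench import *
print(sign_off())"
```

```text
the job is handed in; nothing more can be done
None
```

I pushed the green-capped vial's slide (left lane) past its stop pin and eased it back; it now rests caught at about 35 mm, the blue slide is home, the arm is clear and the job is handed in (no verdict was returned).

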